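# Re-clamp a car amplifier module with its cover up

### The job

The amplifier module is clamped standing on end in the slide-jaw fixture. Re-clamp it lying down on its cooling fins, so that its flat screwed cover faces up and its connector end is against the fixed jaw: set it down between the jaws, without dropping it, then push the sliding jaw up until it presses the module firmly home against the fixed jaw (lean on the handle with 10 to 20 N for a moment), and let go. Leave the radio, spray can, screwdriver and instrument cluster where they are.

Things in the scene. Friction and masses are not known exactly. Their poses are not given: they have to be found in the camera images.
- fixture: Slide-jaw fixture fixed to the bench, aluminium, dark steel jaws. Origin on the bench under its bed; z up; the jaws open along its y. Base plate 100 (x) x 250 (y) x 8 mm high, y = -105 to 145 mm; on it a bed 46 mm wide (x), equally long, flat top 30 mm above the bench. It never moves in an episode; the sliding jaw is on its +y side.
- fixed_jaw (a point): Middle of the top edge of the fixed jaw's gripping face, 60 mm to -y of the fixture's origin and 52 mm above the bench; the upright face looks to the fixture's +y. The jaw is a block 60 mm wide (x) and 25 mm thick (y). Axes as the fixture's.
- jaw (a joint): Travel of the sliding jaw along the fixture's +y, 0 to 0.080 m, larger = more open: the clear gap between the jaw faces is 50 mm + this value. It drags with about 4 N of friction and stays where it is left. Jaw block 60 (x) x 60 mm (y), top 52 mm above the bench.
- jaw_grip (a point): Grip point on the sliding jaw's handle: an upright black plate 50 mm wide (fixture x), 14 mm thick (y), on the jaw block, its middle 45 mm behind the jaw face; plate top 115 mm above the bench. The point is on the plate's centre lines, 100 mm above the bench. Axes as the fixture's.
- module_c (a point): Centre of the module's aluminium case, 50 (its x) x 60 (y) x 100 mm (z), about 0.45 kg, balanced here. +z end: connector; -z end: plain; +y face: flat steel cover, four screws; -y face: cooling fins, level to lie on. It starts on its plain end on the bed, connector up, cover to the sliding jaw, square to the jaws. Lying on its fins on the bed, this point is 60 mm above the bench.
- connector (a point): Middle of the outer face of the module's black connector, 40 x 22 mm, which sticks out 5 mm from the +z end, 13 mm from that end's middle towards the cover. With the module lying on its fins it passes 10 mm above the fixed jaw. Axes as the module's.
- radio: Car radio, 170 x 190 x 105 mm, black front, steel box; origin at the centre of its underside. Bystander.
- spray: Upright spray can, 54 mm diameter, 180 mm tall; origin at the centre of its underside. Bystander.
- driver: Screwdriver about 200 mm long lying on the bench; origin underneath it. Bystander.
- cluster: Instrument cluster, two round dials side by side, 240 x 116 x 24 mm, lying on the bench; origin at the centre of its underside. Bystander.
Mind the look-alikes: they are no part of the job. Of the things that look like the part that bears module_c, the middle-sized one is meant.

How it is judged:
By the outcome, as a careful person would: the job done as asked, in the order asked, and still so for the second after the job is handed in, with the robot touching nothing.
It also fails if it takes over 72 s, if anything falls off the work surface, if the arm or the gripper's body presses on something with over 40 N, if the wrist force passes 120 N, or if a joint passes its speed limit or range.

### The arm

A 6-joint arm with a two-finger parallel gripper is mounted at the origin on the work surface. World frame = base frame: x ahead of the robot, y to its left, z up, the work surface at z = 0. Lengths are in m, angles in rad, forces in N, time in s.
With the tool pointing down it reaches from about 0.3 to 0.85 m from the base axis. Payload 4.2 kg.
Tool frame: the origin (TCP) lies at the very end of the fingers, on their centre line; the grasp point (between the pads) lies 19 mm behind it (grip_depth is the distance from the TCP to the grasp point, in m); z points along the fingers, y is the line along which they close (so a half turn about z gives the same grasp; the last joint's range is limited). The gripper opens to 91 mm and grips with 3 to 60 N. Pads are 32 mm wide; open, the fingers measure 118 mm over their backs; the gripper's body (76 mm by 178 mm) begins 60 mm behind the grasp point.
Start: joints at [-1.26, 0.32, 1.565, -0, 1.257, -0.02], TCP at [0.187, -0.544, 0.214] pointing down, gripper open.
Joint ranges: [-3.11, 3.11], [-0.84, 2.01], [0.21, 2.61], [-1.34, 4.49], [0.05, 2.63], [-2.56, 2.56]. Speed limits (rad/s): [2.57, 2.57, 3.14, 3.14, 3.14, 3.14].

### API

Orientations are given as [roll, pitch, yaw] about the fixed x, y, z axes, in that order (R = Rz(yaw) Ry(pitch) Rx(roll)).
In Python, from station import observe, snapshot, sign_off, grip_depth gives the robot as it stands. The module is installed in compiled form; this text tells all that it offers.
- The arm moves only by the shell command python3 -m jog 'ROWS' [OPENING] [FORCE]. ROWS is JSON, a list of rows, each an object with "delta_pos": the shift along the tool's x, y, z in mm, a list of three; "twist": the turn, a rotation vector about the tool's x, y, z in degrees, a list of three. In form: [{"delta_pos": [x, y, z], "twist": [rx, ry, rz]}, ...]. A call has exactly 5 rows; each row is the pose to reach, as a shift and turn from the pose commanded when the call began, along the tool's axes at that moment; what a row does not reach only later rows make up. A row lasts 1/12 s, in which the tool goes at most 41.7 mm and 7.16 degrees, less where a joint would pass 70% of its speed; a pose out of reach is approached as far as the arm can. A call with a gripper value outside its range is refused whole. OPENING is the finger opening in mm, from 0 to 91.2, set as the call begins (- or left out, the last holds). The fingers move at their own pace and stop on an object; FORCE is the grip in N (left out, the last holds). Time passes only in rows, so rows that repeat a pose let the fingers close, or fill a call up. It gives the time, the measured TCP pose, the force, the opening and the grip force at its end, in the units of the state.
- observe(): the state, without advancing time (a new reading comes with each control period).
- snapshot(name): name is "scene" or "top" or "wrist"; returns a dict with "color" (384x512x3 uint8, red, green, blue), "depth" (384x512 float32, m along the optical axis (not along the pixel's ray), 0 where there is no reading), "fx", "fy", "cx", "cy" (pixels), "world_to_cam" (4x4, takes a point from world to camera coordinates); the wrist camera has in their place "tool_from_camera" (4x4, takes a point from camera to tool coordinates, whose origin is the TCP and whose axes are the flange's). Camera axes: x right, y down, z forward; pixel columns grow to the right and rows downward; lengths in m; the calibration is good to about 2 mm. A picture is of the moment at which its call begins: read the wrist's pose just before it.
- sign_off(): hands the job in; it is judged then, once.
The state is a dict: "time_s": time; "qpos": joint angles; "joint_vel": joint speeds; "joint_torque": joint torques, N m; "tcp_pos": TCP position; "ee_rot": TCP orientation; "ft_force": force on the tool from outside, world axes, zero at the start; "wrist_torque": the same for the moment, N m; "grip_width": finger opening in m; "grasp_force": force on a finger pad.
Only numpy, scipy, OpenCV 4.12 (cv2) and the standard library are available. Lean on these libraries where they do the work, as an engineer would, in place of code of your own. Each camera call takes 0.05 s, during which the arm holds its last target. There are 200 camera calls.

## Working session

There is one attempt and no reset: what is moved stays moved. The work goes in short steps, Python scripts to look and compute and a shell command to move; the robot and the scene stay as the last step left them, time stands still between calls to the robot, and variables do not carry over. Pictures are saved under pics/ and viewed, at most 10 in all, crops included, and the job is handed in when it is done.

```bash
mkdir -p pics
cat > h.py <<'E'
import numpy as np, cv2
from station import observe, snapshot, sign_off, grip_depth
def save(n,img,s=1):
    cv2.imwrite(f'pics/{n}.png', cv2.resize(img[:,:,::-1],None,fx=s,fy=s,interpolation=cv2.INTER_CUBIC))
def cloud(s):
    d=s['depth'];v,u=np.mgrid[:d.shape[0],:d.shape[1]]
    P=np.stack([(u-s['cx'])/s['fx']*d,(v-s['cy'])/s['fy']*d,d],-1)
    T=np.linalg.inv(s['world_to_cam'])
    return P@T[:3,:3].T+T[:3,3]
E
python3 - <<'E'
from h import *
import pickle
o=observe();print(o['time_s'],o['tcp_pos'],o['ee_rot'],grip_depth)
for n in('scene','top'):
    s=snapshot(n);pickle.dump(s,open(n+'.pkl','wb'));save(n,s['color'],1.5)
    print(n,np.linalg.inv(s['world_to_cam'])[:3].round(3).tolist(),s['fx'])
E
```

```text
0.0 [ 0.18659792 -0.54333733  0.21311817] [-3.13978558e+00 -3.10196592e-05  3.30797030e-01] 0.0188
scene [[0.377, 0.792, -0.48, 1.317], [0.926, -0.32, 0.2, -0.353], [0.005, -0.52, -0.854, 1.516]] 500.0039105218485
top [[-0.013, -0.985, 0.17, 0.283], [-1.0, 0.013, -0.001, -0.04], [-0.001, -0.17, -0.986, 1.525]] 389.4309124033936
```

View pics/scene.png

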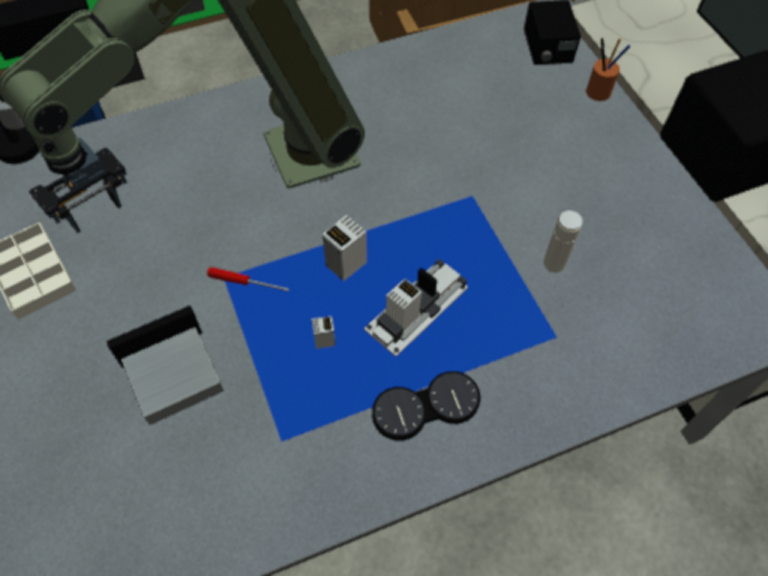

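View pics/top.png

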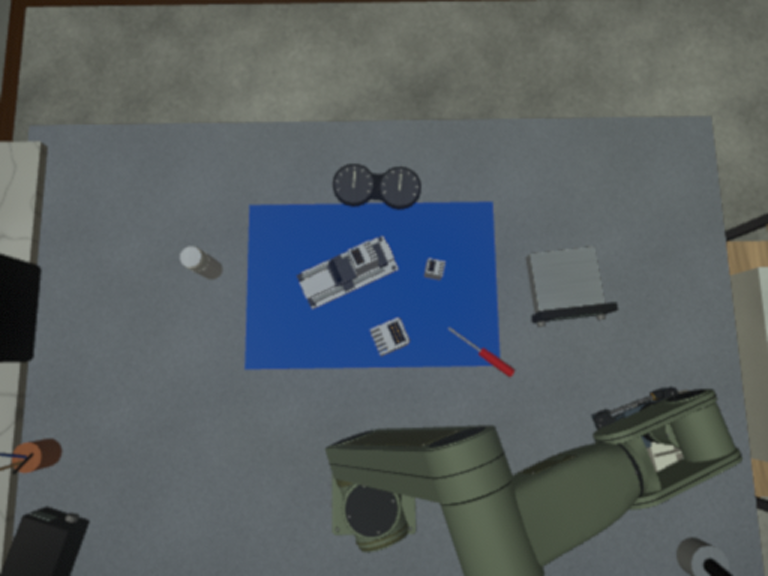

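The look-alikes are the large one at scene (345,245), the small one at (323,332), and the middle-sized one clamped in the fixture at (402,303). The clamped one is the target. I'll check it in one crop and measure from depth.

Run:
```python
from h import *
import pickle
S={n:pickle.load(open(n+'.pkl','rb')) for n in('scene','top')}
save('crop',S['scene']['color'][165:240,235:320],7)
def rect(P,m,t):
    q=P[m][:,:2].astype(np.float32)
    if len(q)<10: print(t,len(q));return
    r=cv2.minAreaRect(q*1000);print(t,len(q),np.round(r[0],1),np.round(r[1],1),round(r[2],1), 'zmed',np.median(P[m][:,2]).round(4))
for n,s in S.items():
    P=cloud(s);x,y,z=P[...,0],P[...,1],P[...,2]
    c=s['color'].astype(int); blue=(c[...,2]>c[...,0]+40)
    reg=(x>.3)&(x<.75)&(y>-.3)&(y<.3)&(s['depth']>0)
    m=reg&(z>.004)&~blue
    nl,lab,st,ce=cv2.connectedComponentsWithStats(m.astype(np.uint8))
    for i in range(1,nl):
        if st[i,4]>60: 
            k=lab==i;print(n,i,st[i],'zmax',z[k].max().round(3),np.median(P[k],0).round(3)); rect(P,k&(z<.035),'  low'); rect(P,k&(z>.105)&(z<.122),'  handle');rect(P,k&(z>.1245)&(z<.14),'  modtop')
```

```text
scene 1 [215 143  29  43 905] zmax 0.147 [ 0.391 -0.049  0.11 ]
  low 127 [394.7 -47.8] [94.4 50.4] 75.6 zmed 0.0216
  handle 94 [373.9 -42.5] [63.8 80.6] 21.3 zmed 0.1145
  modtop 337 [372.3 -43.2] [70.3 82.6] 22.8 zmed 0.1322
scene 3 [ 243  173   68   64 1931] zmax 0.143 [0.575 0.041 0.036]
  low 933 [552.9  65.3] [ 97.2 251.2] 24.2 zmed 0.0225
  handle 119 [560.3  47.1] [ 48.6 118.7] 23.4 zmed 0.1147
  modtop 206 [571.4  21.5] [48.9 62.9] 26.0 zmed 0.1321
scene 11 [208 212  15  20 234] zmax 0.087 [ 0.561 -0.163  0.069]
  low 49 [ 564.4 -165. ] [40.4  7.3] 73.0 zmed 0.0207
  handle 0
  modtop 0
scene 26 [286 248  20  10  76] zmax 0.034 [0.743 0.046 0.024]
  low 76 [741.8  43.6] [16.2 69. ] 1.4 zmed 0.0242
  handle 0
  modtop 0
scene 29 [248 258  30  15 169] zmax 0.031 [ 0.74  -0.078  0.024]
  low 169 [736.4 -73.1] [ 27.1 102.8] 0.0 zmed 0.024
  handle 0
  modtop 0
top 1 [225 130  55   9 259] zmax 0.028 [ 0.739 -0.051  0.02 ]
  low 259 [734.4 -22.7] [216.1  30.9] 89.8 zmed 0.0201
  handle 0
  modtop 0
top 13 [ 199  158   66   48 1496] zmax 0.14 [0.543 0.06  0.03 ]
  low 850 [548.8  60.8] [ 99.6 249. ] 24.3 zmed 0.0232
  handle 90 [558.4  41.3] [ 49.9 113.6] 24.0 zmed 0.1136
  modtop 172 [569.7  15.8] [49.5 59.1] 23.3 zmed 0.1304
top 14 [283 173  13  13 139] zmax 0.081 [ 0.542 -0.162  0.071]
  low 15 [ 536.2 -155.4] [49.4 21.8] 44.3 zmed 0.0205
  handle 0
  modtop 0
top 15 [247 212  26  25 400] zmax 0.143 [ 0.37  -0.049  0.129]
  low 13 [355.2 -38.1] [70.5 30.5] 57.4 zmed 0.0199
  handle 17 [371.  -47.9] [61.7 75.6] 21.8 zmed 0.1173
  modtop 303 [371.9 -47.6] [63.2 76.5] 22.6 zmed 0.1311
top 16 [300 219  26  22  67] zmax 0.032 [ 0.336 -0.283  0.018]
  low 67 [ 358.1 -255.2] [123.6  21.3] 51.4 zmed 0.018
  handle 0
  modtop 0
```

View pics/crop.png

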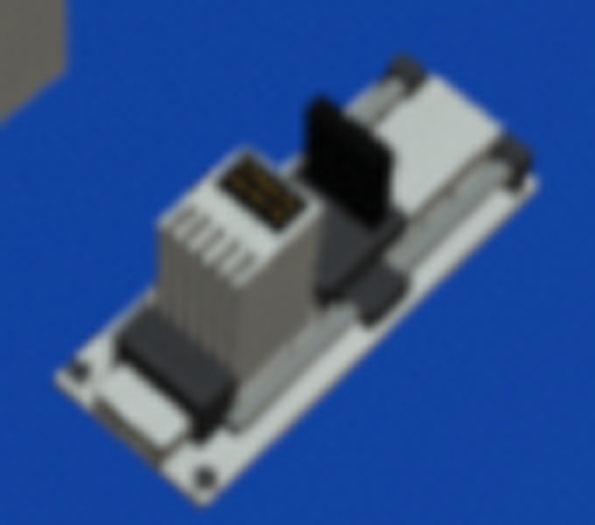

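The crop confirms the choice: fins face the fixed jaw, the connector is up and offset towards the sliding jaw. The fixture origin is about (0.559, 0.045) with yaw about 24.2°. The module-top centre agrees with this within 2 mm. The handle should be near (0.541, 0.086), so I'll go above it.

```bash
python3 -m jog '[{"delta_pos":[27,-24,0],"twist":[0,0,0]},{"delta_pos":[54,-48,0],"twist":[0,0,0]},{"delta_pos":[81,-72,0],"twist":[0,0,0]},{"delta_pos":[108,-96,0],"twist":[0,0,0]},{"delta_pos":[135,-120,0],"twist":[0,0,0]}]' 91
python3 -m jog '[{"delta_pos":[27,-24,0],"twist":[0,0,0]},{"delta_pos":[54,-48,0],"twist":[0,0,0]},{"delta_pos":[81,-72,0],"twist":[0,0,0]},{"delta_pos":[108,-96,0],"twist":[0,0,0]},{"delta_pos":[135,-120,0],"twist":[0,0,0]}]'
python3 -m jog '[{"delta_pos":[27,-24,0],"twist":[0,0,0]},{"delta_pos":[54,-48,0],"twist":[0,0,0]},{"delta_pos":[81,-72,0],"twist":[0,0,0]},{"delta_pos":[108,-96,0],"twist":[0,0,0]},{"delta_pos":[135,-120,0],"twist":[0,0,0]}]'
python3 -m jog '[{"delta_pos":[27,-24,0],"twist":[0,0,0]},{"delta_pos":[54,-48,0],"twist":[0,0,-2]},{"delta_pos":[81,-72,0],"twist":[0,0,-4]},{"delta_pos":[108,-96,0],"twist":[0,0,-5]},{"delta_pos":[134,-120,0],"twist":[0,0,-5.3]}]' 50
python3 -m jog '[{"delta_pos":[0,0,0],"twist":[0,0,0]},{"delta_pos":[0,0,0],"twist":[0,0,0]},{"delta_pos":[0,0,0],"twist":[0,0,0]},{"delta_pos":[0,0,0],"twist":[0,0,0]},{"delta_pos":[0,0,0],"twist":[0,0,0]}]'
cat >> h.py <<'E'
from scipy.spatial.transform import Rotation as Ro
def wcloud():
    o=observe();s=snapshot('wrist');d=s['depth'];v,u=np.mgrid[:d.shape[0],:d.shape[1]]
    P=np.stack([(u-s['cx'])/s['fx']*d,(v-s['cy'])/s['fy']*d,d],-1)
    T=s['tool_from_camera'];P=P@T[:3,:3].T+T[:3,3]
    R=Ro.from_euler('xyz',o['ee_rot']).as_matrix()
    return o,s,P@R.T+o['tcp_pos']
def rect(P,m,t):
    q=P[m][:,:2].astype(np.float32)
    if len(q)<10: print(t,len(q));return
    r=cv2.minAreaRect(q*1000);print(t,len(q),np.round(r[0],1),np.round(r[1],1),round(r[2],1),'zmed',np.median(P[m][:,2]).round(4))
E
python3 - <<'E'
from h import *
o,s,P=wcloud();save('w1',s['color']);print(o['time_s'],o['tcp_pos'].round(4),o['ee_rot'].round(4),o['qpos'].round(2),o['ft_force'].round(2))
print(s['tool_from_camera'].round(3).tolist())
z=P[...,2];ok=s['depth']>0
for a,b,t in((.109,.119,'handle'),(.126,.134,'modtop'),(.047,.056,'jaws'),(.02,.034,'bed'),(.004,.012,'plate')): rect(P,ok&(z>a)&(z<b),t)
E
```

```text
time_s: 0.52
tcp_pos: [0.2757, -0.3848, 0.2136]
ee_rot: [-3.141, 0.0, 0.33]
ft_force: [0.9, 0.1, 0.6]
grip_width: 0.091
grasp_force: 0.0
time_s: 0.93
tcp_pos: [0.3644, -0.2274, 0.2138]
ee_rot: [-3.141, 0.0, 0.33]
ft_force: [0.4, -0.4, -1.0]
grip_width: 0.091
grasp_force: 0.0
time_s: 1.35
tcp_pos: [0.4531, -0.07, 0.2138]
ee_rot: [-3.142, 0.0, 0.331]
ft_force: [1.2, -0.9, -0.6]
grip_width: 0.0909
grasp_force: 0.0
time_s: 1.77
tcp_pos: [0.541, 0.087, 0.2135]
ee_rot: [-3.142, 0.001, 0.424]
ft_force: [0.5, 0.1, 0.5]
grip_width: 0.0605
grasp_force: 0.0
time_s: 2.18
tcp_pos: [0.54, 0.084, 0.214]
ee_rot: [3.141, 0.0, 0.422]
ft_force: [0.1, 0.2, -0.1]
grip_width: 0.0502
grasp_force: 0.0
2.1833 [0.54  0.084 0.214] [3.1414e+00 4.0000e-04 4.2170e-01] [ 0.13  0.27  1.63 -0.    1.24  1.28] [ 0.06  0.24 -0.09]
[[-0.001, -0.964, -0.264, 0.075], [1.0, -0.001, -0.0, 0.0], [-0.0, -0.264, 0.964, -0.171], [0.0, 0.0, 0.0, 1.0]]
handle 1086 [562.1  43.9] [ 49.1 114.8] 24.8 zmed 0.1149
modtop 2134 [572.7  18.7] [50.8 60.6] 24.4 zmed 0.1304
jaws 2754 [518.2 -38.1] [205.6 244.4] 24.2 zmed 0.0525
bed 16075 [548.5  64.7] [361.4 563.1] 29.0 zmed 0.024
plate 3414 [524.6  93.2] [395.7 537.9] 26.3 zmed 0.0084
```

View pics/w1.png

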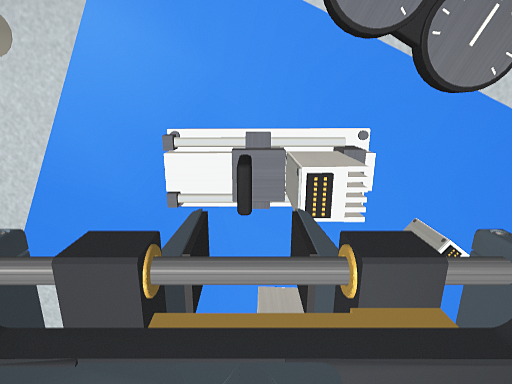

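The wrist view shows the handle at (245,185) and the module at (328,185). Position and yaw match the estimate, so I'll descend on the handle and grip it.

```bash
python3 -m jog '[{"delta_pos":[1,-1,10],"twist":[0,0,0]},{"delta_pos":[2,-2,30],"twist":[0,0,0]},{"delta_pos":[2,-2.5,50],"twist":[0,0,0]},{"delta_pos":[2,-2.5,65],"twist":[0,0,0]},{"delta_pos":[2,-2.5,80],"twist":[0,0,0]}]' 40
python3 -m jog '[{"delta_pos":[0,0,12],"twist":[0,0,0]},{"delta_pos":[0,0,24],"twist":[0,0,0]},{"delta_pos":[0,0,36],"twist":[0,0,0]},{"delta_pos":[0,0,46],"twist":[0,0,0]},{"delta_pos":[0,0,53],"twist":[0,0,0]}]'
python3 -m jog '[{"delta_pos":[0,0,0],"twist":[0,0,0]},{"delta_pos":[0,0,0],"twist":[0,0,0]},{"delta_pos":[0,0,0],"twist":[0,0,0]},{"delta_pos":[0,0,0],"twist":[0,0,0]},{"delta_pos":[0,0,0],"twist":[0,0,0]}]' 5 20
python3 -m jog '[{"delta_pos":[0,0,0],"twist":[0,0,0]},{"delta_pos":[0,0,0],"twist":[0,0,0]},{"delta_pos":[0,0,0],"twist":[0,0,0]},{"delta_pos":[0,0,0],"twist":[0,0,0]},{"delta_pos":[0,0,0],"twist":[0,0,0]}]'
```

```text
time_s: 2.65
tcp_pos: [0.5407, 0.0878, 0.1324]
ee_rot: [-3.141, 0.001, 0.423]
ft_force: [0.0, 0.3, -0.6]
grip_width: 0.0399
grasp_force: 0.0
time_s: 3.07
tcp_pos: [0.5406, 0.0879, 0.0795]
ee_rot: [-3.141, 0.002, 0.423]
ft_force: [0.8, 0.6, 0.4]
grip_width: 0.04
grasp_force: 0.0
time_s: 3.48
tcp_pos: [0.5417, 0.0889, 0.0816]
ee_rot: [-3.141, -0.002, 0.423]
ft_force: [-0.4, 2.1, 1.0]
grip_width: 0.014
grasp_force: 20.0
time_s: 3.9
tcp_pos: [0.5418, 0.0887, 0.0816]
ee_rot: [-3.142, -0.001, 0.423]
ft_force: [-1.2, 4.5, 5.6]
grip_width: 0.0141
grasp_force: 20.0
```

```bash
python3 -m jog '[{"delta_pos":[0,-5,0],"twist":[0,0,0]},{"delta_pos":[0,-12,0],"twist":[0,0,0]},{"delta_pos":[0,-19,0],"twist":[0,0,0]},{"delta_pos":[0,-26,0],"twist":[0,0,0]},{"delta_pos":[0,-33,0],"twist":[0,0,0]}]'
python3 -m jog '[{"delta_pos":[0,-7,0],"twist":[0,0,0]},{"delta_pos":[0,-14,0],"twist":[0,0,0]},{"delta_pos":[0,-21,0],"twist":[0,0,0]},{"delta_pos":[0,-28,0],"twist":[0,0,0]},{"delta_pos":[0,-32,0],"twist":[0,0,0]}]'
python3 -m jog '[{"delta_pos":[0,0,0],"twist":[0,0,0]},{"delta_pos":[0,0,0],"twist":[0,0,0]},{"delta_pos":[0,0,0],"twist":[0,0,0]},{"delta_pos":[0,0,0],"twist":[0,0,0]},{"delta_pos":[0,0,0],"twist":[0,0,0]}]' 40
python3 -m jog '[{"delta_pos":[0,0,-20],"twist":[0,0,0]},{"delta_pos":[0,0,-50],"twist":[0,0,0]},{"delta_pos":[0,0,-90],"twist":[0,0,0]},{"delta_pos":[0,0,-130],"twist":[0,0,0]},{"delta_pos":[0,0,-170],"twist":[0,0,0]}]' 91
python3 -m jog '[{"delta_pos":[0,0,0],"twist":[0,0,0]},{"delta_pos":[0,0,0],"twist":[0,0,0]},{"delta_pos":[0,0,0],"twist":[0,0,0]},{"delta_pos":[0,0,0],"twist":[0,0,0]},{"delta_pos":[0,0,0],"twist":[0,0,0]}]'
python3 - <<'E'
from h import *
o,s,P=wcloud();save('w2',s['color']);print(o['time_s'],o['tcp_pos'].round(4),o['ee_rot'].round(4),o['qpos'].round(2))
z=P[...,2];ok=s['depth']>0
dk=s['color'].max(2)<60
x,y=P[...,0],P[...,1]; near=(np.hypot(x-.56,y-.05)<.16)
R=np.array([[np.cos(.4236),np.sin(.4236)],[-np.sin(.4236),np.cos(.4236)]])
F=(P[...,:2]-[.5597,.046])@R.T*1000
for m,t in((near&(z>.109)&(z<.119)&dk,'handle'),(near&(z>.126)&(z<.134),'modtop'),(near&(z>.049)&(z<.055),'jaws')):
    m&=ok; rect(P,m,t); q=F[m]; print(np.percentile(q,[2,50,98],axis=0).round(1).tolist() if len(q) else 0)
E
```

```text
time_s: 4.32
tcp_pos: [0.5289, 0.1175, 0.0816]
ee_rot: [3.139, -0.002, 0.424]
ft_force: [1.1, -3.5, 5.0]
grip_width: 0.0139
grasp_force: 20.0
time_s: 4.73
tcp_pos: [0.5155, 0.1471, 0.0816]
ee_rot: [3.139, -0.002, 0.424]
ft_force: [1.9, -2.9, 5.9]
grip_width: 0.0138
grasp_force: 20.0
time_s: 5.15
tcp_pos: [0.5145, 0.1473, 0.0806]
ee_rot: [3.141, 0.001, 0.423]
ft_force: [-0.5, -0.2, 0.5]
grip_width: 0.0394
grasp_force: 0.0
time_s: 5.57
tcp_pos: [0.5143, 0.1473, 0.2524]
ee_rot: [3.142, 0.001, 0.423]
ft_force: [0.9, 0.0, 0.2]
grip_width: 0.0707
grasp_force: 0.0
time_s: 5.98
tcp_pos: [0.5138, 0.1473, 0.249]
ee_rot: [-3.141, 0.004, 0.423]
ft_force: [-0.4, 0.8, -1.2]
grip_width: 0.0906
grasp_force: 0.0
5.9833 [0.5138 0.1473 0.249 ] [-3.1411  0.0039  0.4232] [ 0.26  0.24  1.59 -0.    1.32  1.41]
handle 583 [515.5 147.3] [48.6 12.8] 24.5 zmed 0.1151
[[-21.3, 104.1], [2.2, 110.4], [24.5, 116.7]]
modtop 1801 [572.8  18.8] [50.6 61.7] 24.0 zmed 0.1304
[[-23.9, -59.0], [4.1, -34.9], [25.6, -0.4]]
jaws 2013 [551.5  64.1] [ 60.  211.1] 24.2 zmed 0.0525
[[-28.1, -80.2], [5.5, 85.4], [29.8, 124.8]]
```

Jaw is open (about 76 mm) and the module has not moved. Next I'll rotate into the tilted pre-grasp orientation: closing along fixture x, coming 45° from the sliding-jaw side.

```bash
python3 -m jog '[{"delta_pos":[0,0,0],"twist":[-2.34,-2.34,-5.66]},{"delta_pos":[0,0,0],"twist":[-4.68,-4.68,-11.32]},{"delta_pos":[0,0,0],"twist":[-7.02,-7.02,-16.98]},{"delta_pos":[0,0,0],"twist":[-9.36,-9.36,-22.64]},{"delta_pos":[0,0,0],"twist":[-11.7,-11.7,-28.3]}]' 91
python3 -m jog '[{"delta_pos":[0,0,0],"twist":[-2.34,-2.34,-5.66]},{"delta_pos":[0,0,0],"twist":[-4.68,-4.68,-11.32]},{"delta_pos":[0,0,0],"twist":[-7.02,-7.02,-16.98]},{"delta_pos":[0,0,0],"twist":[-9.36,-9.36,-22.64]},{"delta_pos":[0,0,0],"twist":[-11.7,-11.7,-28.3]}]'
python3 -m jog '[{"delta_pos":[0,0,0],"twist":[-2.34,-2.34,-5.66]},{"delta_pos":[0,0,0],"twist":[-4.68,-4.68,-11.32]},{"delta_pos":[0,0,0],"twist":[-7.02,-7.02,-16.98]},{"delta_pos":[0,0,0],"twist":[-9.36,-9.36,-22.64]},{"delta_pos":[0,0,0],"twist":[-11.7,-11.7,-28.3]}]'
python3 -m jog '[{"delta_pos":[0,0,0],"twist":[0,0,0]},{"delta_pos":[0,0,0],"twist":[0,0,0]},{"delta_pos":[0,0,0],"twist":[0,0,0]},{"delta_pos":[0,0,0],"twist":[0,0,0]},{"delta_pos":[0,0,0],"twist":[0,0,0]}]'
cat >> h.py <<'E'
# fixture frame
FO=np.array([.560,.0458,0]);FR=Ro.from_euler('z',24.2,degrees=True).as_matrix()
def togo(f,a):
    """print tool-frame shift (mm) and turn (deg) to reach TCP fixture pos f(mm), tilt a deg about fixture x, yaw fixture+90"""
    o=observe();R=Ro.from_euler('xyz',o['ee_rot']).as_matrix()
    Rt=FR@Ro.from_euler('x',a,degrees=True).as_matrix()@np.array([[0,1,0],[1,0,0],[0,0,-1.]])
    p=FO+FR@(np.array(f)/1000)
    print('fix pos',((o['tcp_pos']-FO)@FR*1000).round(1),'shift',(R.T@(p-o['tcp_pos'])*1000).round(1),'turn',Ro.from_matrix(R.T@Rt).as_rotvec(degrees=True).round(2),'q',o['qpos'].round(2),'t',o['time_s'])
E
python3 - <<'E'
from h import *
togo([0.8,42.5,152.5],-45)
E
```

```text
time_s: 6.45
tcp_pos: [0.5148, 0.1475, 0.25]
ee_rot: [2.992, 0.249, 0.907]
ft_force: [0.9, -0.4, -0.0]
grip_width: 0.0914
grasp_force: 0.0
time_s: 6.87
tcp_pos: [0.5148, 0.1478, 0.2499]
ee_rot: [2.976, 0.534, 1.399]
ft_force: [-0.7, -0.6, 0.6]
grip_width: 0.0908
grasp_force: 0.0
time_s: 7.28
tcp_pos: [0.5146, 0.1479, 0.2498]
ee_rot: [-3.136, 0.786, 2.003]
ft_force: [-0.8, -0.1, -0.4]
grip_width: 0.0912
grasp_force: 0.0
time_s: 7.7
tcp_pos: [0.5153, 0.1474, 0.2512]
ee_rot: [3.139, 0.783, 1.99]
ft_force: [-0.1, 0.5, -0.4]
grip_width: 0.091
grasp_force: 0.0
fix pos [  0.9 111.  251.2] shift [ 2.110e+01 -1.000e-01  1.182e+02] turn [ 0.   -0.12 -0.13] q [ 0.69  0.33  1.71 -0.76  1.42  0.52] t 7.7
```

```bash
python3 -m jog '[{"delta_pos":[10,0,24],"twist":[0,0,0]},{"delta_pos":[21,0,48],"twist":[0,0,0]},{"delta_pos":[21,0,72],"twist":[0,0,0]},{"delta_pos":[21,0,96],"twist":[0,0,0]},{"delta_pos":[21,0,118],"twist":[0,0,0]}]'
python3 -m jog '[{"delta_pos":[0,0,12],"twist":[0,0,0]},{"delta_pos":[0,0,24],"twist":[0,0,0]},{"delta_pos":[0,0,36],"twist":[0,0,0]},{"delta_pos":[0,0,48],"twist":[0,0,0]},{"delta_pos":[0,0,60],"twist":[0,0,0]}]'
python3 -m jog '[{"delta_pos":[0,0,12],"twist":[0,0,0]},{"delta_pos":[0,0,24],"twist":[0,0,0]},{"delta_pos":[0,0,36],"twist":[0,0,0]},{"delta_pos":[0,0,45],"twist":[0,0,0]},{"delta_pos":[0,0,50],"twist":[0,0,0]}]'
python3 -m jog '[{"delta_pos":[0,0,0],"twist":[0,0,0]},{"delta_pos":[0,0,0],"twist":[0,0,0]},{"delta_pos":[0,0,0],"twist":[0,0,0]},{"delta_pos":[0,0,0],"twist":[0,0,0]},{"delta_pos":[0,0,0],"twist":[0,0,0]}]'
python3 - <<'E'
from h import *
togo([0.8,-35.3,74.7],-45)
o,s,P=wcloud();save('w3',s['color']);
E
```

```text
time_s: 8.12
tcp_pos: [0.5434, 0.0843, 0.1517]
ee_rot: [3.14, 0.783, 1.991]
ft_force: [-0.8, -1.1, 0.6]
grip_width: 0.0908
grasp_force: 0.0
time_s: 8.53
tcp_pos: [0.5609, 0.0463, 0.1098]
ee_rot: [3.139, 0.784, 1.992]
ft_force: [0.1, 0.0, 1.3]
grip_width: 0.0914
grasp_force: 0.0
time_s: 8.95
tcp_pos: [0.5746, 0.0133, 0.0735]
ee_rot: [-3.14, 0.784, 1.994]
ft_force: [-0.4, -1.0, 1.2]
grip_width: 0.0912
grasp_force: 0.0
time_s: 9.37
tcp_pos: [0.5749, 0.0148, 0.075]
ee_rot: [3.14, 0.784, 1.993]
ft_force: [0.5, -0.7, -0.3]
grip_width: 0.0911
grasp_force: 0.0
fix pos [  0.9 -34.4  75. ] shift [-0.4 -0.1  0.9] turn [ 0.08 -0.09 -0.02] q [ 0.43  0.51  1.96 -1.01  0.98  0.73] t 9.3667
```

View pics/w3.png

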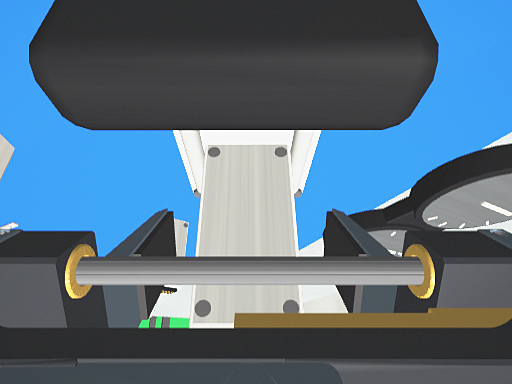

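The view shows the cover with its four screws centred between the fingers at (155,260) and (345,260). I'll grip and lift.

```bash
python3 -m jog '[{"delta_pos":[0,0,0],"twist":[0,0,0]},{"delta_pos":[0,0,0],"twist":[0,0,0]},{"delta_pos":[0,0,0],"twist":[0,0,0]},{"delta_pos":[0,0,0],"twist":[0,0,0]},{"delta_pos":[0,0,0],"twist":[0,0,0]}]' 40 40
python3 -m jog '[{"delta_pos":[0,0,0],"twist":[0,0,0]},{"delta_pos":[0,0,0],"twist":[0,0,0]},{"delta_pos":[0,0,0],"twist":[0,0,0]},{"delta_pos":[0,0,0],"twist":[0,0,0]},{"delta_pos":[0,0,0],"twist":[0,0,0]}]'
python3 - <<'E'
from h import *
togo([0.8,-34.4,75],-45)
E
python3 -m jog '[{"delta_pos":[-2,0,-2],"twist":[0,0,0]},{"delta_pos":[-6,0,-6],"twist":[0,0,0]},{"delta_pos":[-14,0,-14],"twist":[0,0,0]},{"delta_pos":[-24,0,-24],"twist":[0,0,0]},{"delta_pos":[-36,0,-36],"twist":[0,0,0]}]'
python3 -m jog '[{"delta_pos":[-10,0,-10],"twist":[0,0,0]},{"delta_pos":[-22,0,-22],"twist":[0,0,0]},{"delta_pos":[-34,0,-34],"twist":[0,0,0]},{"delta_pos":[-44,0,-44],"twist":[0,0,0]},{"delta_pos":[-50,0,-50],"twist":[0,0,0]}]'
python3 - <<'E'
from h import *
togo([0.8,-34.4,195],-45)
E
```

```text
time_s: 9.83
tcp_pos: [0.5747, 0.0143, 0.0746]
ee_rot: [3.141, 0.784, 1.993]
ft_force: [0.4, 0.0, 0.1]
grip_width: 0.0605
grasp_force: 0.0
time_s: 10.25
tcp_pos: [0.5744, 0.0141, 0.0746]
ee_rot: [-3.141, 0.784, 1.993]
ft_force: [-1.5, 0.6, 0.9]
grip_width: 0.0502
grasp_force: 40.0
fix pos [  0.1 -34.8  74.6] shift [ 0.   0.7 -0.5] turn [-0.03 -0.07 -0.  ] q [ 0.43  0.51  1.96 -1.01  0.98  0.73] t 10.25
time_s: 10.67
tcp_pos: [0.5741, 0.0145, 0.125]
ee_rot: [-3.139, 0.782, 1.995]
ft_force: [0.8, 0.2, -4.5]
grip_width: 0.0497
grasp_force: 40.0
time_s: 11.08
tcp_pos: [0.5749, 0.0145, 0.1977]
ee_rot: [3.138, 0.783, 1.991]
ft_force: [-0.5, -0.6, -5.6]
grip_width: 0.0496
grasp_force: 40.0
fix pos [  0.8 -34.7 197.7] shift [ 2.1 -0.   1.7] turn [ 0.11 -0.14 -0.08] q [ 0.43  0.35  1.83 -0.88  1.15  0.47] t 11.0833
```

```bash
python3 -m jog '[{"delta_pos":[0,0,0],"twist":[0,4,0]},{"delta_pos":[0,0,0],"twist":[0,10,0]},{"delta_pos":[0,0,0],"twist":[0,16,0]},{"delta_pos":[0,0,0],"twist":[0,22,0]},{"delta_pos":[0,0,0],"twist":[0,28,0]}]'
python3 -m jog '[{"delta_pos":[0,0,0],"twist":[0,6,0]},{"delta_pos":[0,0,0],"twist":[0,12,0]},{"delta_pos":[0,0,0],"twist":[0,18,0]},{"delta_pos":[0,0,0],"twist":[0,24,0]},{"delta_pos":[0,0,0],"twist":[0,30,0]}]'
python3 -m jog '[{"delta_pos":[0,0,0],"twist":[0,6,0]},{"delta_pos":[0,0,0],"twist":[0,12,0]},{"delta_pos":[0,0,0],"twist":[0,18,0]},{"delta_pos":[0,0,0],"twist":[0,24,0]},{"delta_pos":[0,0,0],"twist":[0,30,0]}]'
python3 -m jog '[{"delta_pos":[0,0,0],"twist":[0,2,0]},{"delta_pos":[0,0,0],"twist":[0,2,0]},{"delta_pos":[0,0,0],"twist":[0,2,0]},{"delta_pos":[0,0,0],"twist":[0,2,0]},{"delta_pos":[0,0,0],"twist":[0,2,0]}]'
python3 - <<'E'
from h import *
import pickle
togo([0,3,120],45)
s=snapshot('scene');pickle.dump(s,open('s2.pkl','wb'));save('s2',s['color'][130:250,200:360],5)
P=cloud(s);F=(P-FO)@FR*1000
m=(s['depth']>0)&(np.abs(F[...,0])<30)&(F[...,1]>-130)&(F[...,1]<60)&(F[...,2]>120)&(F[...,2]<300)
print(m.sum(),np.percentile(F[m],[1,50,99],axis=0).round(1))
E
```

```text
time_s: 11.5
tcp_pos: [0.5742, 0.0146, 0.1967]
ee_rot: [3.141, 0.29, 1.995]
ft_force: [-0.3, -0.2, -5.5]
grip_width: 0.0495
grasp_force: 40.0
time_s: 11.92
tcp_pos: [0.5745, 0.0135, 0.1966]
ee_rot: [3.141, -0.232, 1.995]
ft_force: [0.9, -0.1, -5.5]
grip_width: 0.05
grasp_force: 40.0
time_s: 12.33
tcp_pos: [0.5749, 0.0127, 0.1958]
ee_rot: [3.142, -0.754, 1.994]
ft_force: [0.5, 0.7, -5.0]
grip_width: 0.0497
grasp_force: 40.0
time_s: 12.75
tcp_pos: [0.5746, 0.015, 0.1974]
ee_rot: [3.139, -0.784, 1.997]
ft_force: [-0.8, 0.6, -4.0]
grip_width: 0.0497
grasp_force: 40.0
fix pos [  0.7 -34.1 197.4] shift [-28.4  -0.8  81. ] turn [-0.    0.06  0.15] q [-0.31  0.6   1.4   0.56  1.71 -0.82] t 12.75
533 [[ -29.5 -128.3  181.2]
 [   7.   -33.8  234.9]
 [  29.3   11.5  299. ]]
```

View pics/s2.png

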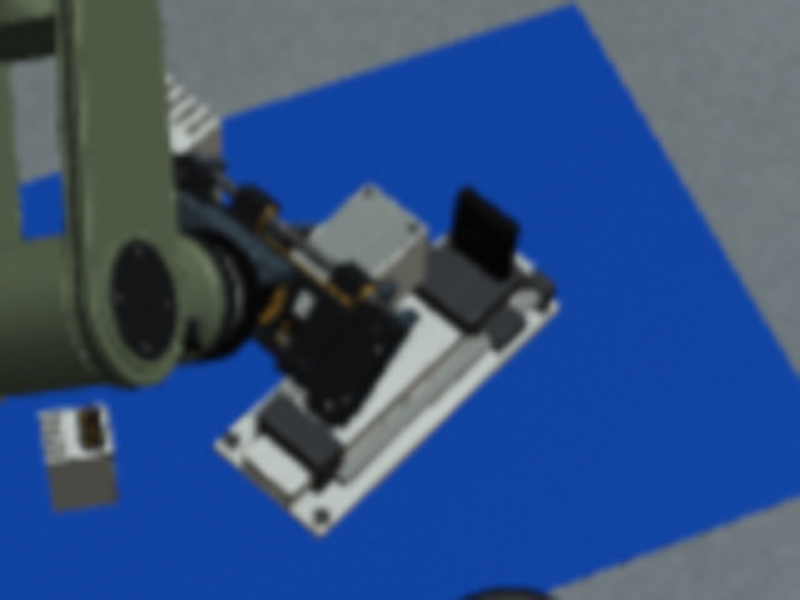

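The module hangs with the cover up (crop (370,235)) and its plain end towards the sliding jaw. The plain end measures y = 11.5 mm against 11 expected, so it has not slipped. Descending.

```bash
python3 -m jog '[{"delta_pos":[-6,0,16],"twist":[0,0,0]},{"delta_pos":[-12,0,33],"twist":[0,0,0]},{"delta_pos":[-18,-0.5,50],"twist":[0,0,0]},{"delta_pos":[-24,-0.5,67],"twist":[0,0,0]},{"delta_pos":[-28,-0.5,81],"twist":[0,0,0.15]}]'
python3 -m jog '[{"delta_pos":[-8,0,8],"twist":[0,0,0]},{"delta_pos":[-16,0,16],"twist":[0,0,0]},{"delta_pos":[-24,0,24],"twist":[0,0,0]},{"delta_pos":[-30,0,30],"twist":[0,0,0]},{"delta_pos":[-33,0,33],"twist":[0,0,0]}]'
python3 -m jog '[{"delta_pos":[0,0,0],"twist":[0,0,0]},{"delta_pos":[0,0,0],"twist":[0,0,0]},{"delta_pos":[0,0,0],"twist":[0,0,0]},{"delta_pos":[0,0,0],"twist":[0,0,0]},{"delta_pos":[0,0,0],"twist":[0,0,0]}]'
python3 - <<'E'
from h import *
togo([0,3,55.2],45)
s=snapshot('scene')
P=cloud(s);F=(P-FO)@FR*1000
m=(s['depth']>0)&(np.abs(F[...,0])<23)&(F[...,1]>-40)&(F[...,1]<60)&(F[...,2]>95)&(F[...,2]<118)&(s['color'].min(2)>100)
q=F[m];print(m.sum(),np.percentile(q,[1,50,99],axis=0).round(1).tolist()); print(np.linalg.lstsq(np.c_[q[:,:2],np.ones(len(q))],q[:,2],rcond=None)[0])
E
```

```text
time_s: 13.22
tcp_pos: [0.5584, 0.0492, 0.119]
ee_rot: [-3.14, -0.785, 1.992]
ft_force: [0.5, -0.3, -4.8]
grip_width: 0.0503
grasp_force: 40.0
time_s: 13.63
tcp_pos: [0.5588, 0.048, 0.0713]
ee_rot: [-3.138, -0.787, 1.989]
ft_force: [-0.1, -1.1, -5.2]
grip_width: 0.05
grasp_force: 40.0
time_s: 14.05
tcp_pos: [0.5591, 0.0482, 0.0731]
ee_rot: [-3.141, -0.786, 1.991]
ft_force: [-1.1, 0.2, -4.2]
grip_width: 0.0499
grasp_force: 40.0
fix pos [ 0.1  2.6 73.1] shift [-12.3  -0.1  12.9] turn [ 0.04 -0.06 -0.1 ] q [-0.27  0.69  1.59  0.58  1.46 -0.93] t 14.05
190 [[-22.1, -24.6, 98.8], [-0.3, 17.5, 109.7], [22.6, 48.0, 116.1]]
[ 2.85646713e-03 -2.76259071e-02  1.09935718e+02]
```

```bash
python3 -m jog '[{"delta_pos":[-3,0,3],"twist":[0,0,0]},{"delta_pos":[-6,0,6],"twist":[0,0,0]},{"delta_pos":[-8,0,8],"twist":[0,0,0]},{"delta_pos":[-10,0,10],"twist":[0,0,0]},{"delta_pos":[-10.5,0,10.5],"twist":[0,0,0]}]'
python3 -m jog '[{"delta_pos":[-0.3,0,0.3],"twist":[0,0,0]},{"delta_pos":[-0.6,0,0.6],"twist":[0,0,0]},{"delta_pos":[-0.9,0,0.9],"twist":[0,0,0]},{"delta_pos":[-1.2,0,1.2],"twist":[0,0,0]},{"delta_pos":[-1.2,0,1.2],"twist":[0,0,0]}]'
python3 -m jog '[{"delta_pos":[-0.2,0,0.2],"twist":[0,0,0]},{"delta_pos":[-0.4,0,0.4],"twist":[0,0,0]},{"delta_pos":[-0.6,0,0.6],"twist":[0,0,0]},{"delta_pos":[-0.6,0,0.6],"twist":[0,0,0]},{"delta_pos":[-0.6,0,0.6],"twist":[0,0,0]}]'
```

```text
time_s: 14.52
tcp_pos: [0.5585, 0.0483, 0.057]
ee_rot: [-3.138, -0.788, 1.989]
ft_force: [0.6, -0.5, -4.9]
grip_width: 0.05
grasp_force: 40.0
time_s: 14.93
tcp_pos: [0.5588, 0.0483, 0.056]
ee_rot: [-3.14, -0.787, 1.99]
ft_force: [-0.1, -0.1, -5.4]
grip_width: 0.0497
grasp_force: 40.0
time_s: 15.35
tcp_pos: [0.5588, 0.0483, 0.0552]
ee_rot: [-3.139, -0.787, 1.99]
ft_force: [0.3, 0.2, -4.1]
grip_width: 0.0498
grasp_force: 40.0
```

```bash
python3 -m jog '[{"delta_pos":[-0.2,0,0.2],"twist":[0,0,0]},{"delta_pos":[-0.35,0,0.35],"twist":[0,0,0]},{"delta_pos":[-0.35,0,0.35],"twist":[0,0,0]},{"delta_pos":[-0.35,0,0.35],"twist":[0,0,0]},{"delta_pos":[-0.35,0,0.35],"twist":[0,0,0]}]'
python3 -m jog '[{"delta_pos":[-0.2,0,0.2],"twist":[0,0,0]},{"delta_pos":[-0.35,0,0.35],"twist":[0,0,0]},{"delta_pos":[-0.35,0,0.35],"twist":[0,0,0]},{"delta_pos":[-0.35,0,0.35],"twist":[0,0,0]},{"delta_pos":[-0.35,0,0.35],"twist":[0,0,0]}]'
```

```text
time_s: 15.77
tcp_pos: [0.5588, 0.0483, 0.0551]
ee_rot: [-3.14, -0.787, 1.99]
ft_force: [-0.9, -1.0, -0.3]
grip_width: 0.0498
grasp_force: 40.0
time_s: 16.18
tcp_pos: [0.5588, 0.0483, 0.0551]
ee_rot: [-3.14, -0.788, 1.991]
ft_force: [-1.3, -2.9, 4.8]
grip_width: 0.0502
grasp_force: 40.0
```

The bed has taken the module's weight. Release and back out along the tool axis.

```bash
python3 -m jog '[{"delta_pos":[0.2,0,-0.2],"twist":[0,0,0]},{"delta_pos":[0.2,0,-0.2],"twist":[0,0,0]},{"delta_pos":[0.2,0,-0.2],"twist":[0,0,0]},{"delta_pos":[0.2,0,-0.2],"twist":[0,0,0]},{"delta_pos":[0.2,0,-0.2],"twist":[0,0,0]}]' 80
python3 -m jog '[{"delta_pos":[0.2,0,-0.2],"twist":[0,0,0]},{"delta_pos":[0.2,0,-0.2],"twist":[0,0,0]},{"delta_pos":[0.2,0,-0.2],"twist":[0,0,0]},{"delta_pos":[0.2,0,-0.2],"twist":[0,0,0]},{"delta_pos":[0.2,0,-0.2],"twist":[0,0,0]}]' 80
python3 -m jog '[{"delta_pos":[0,0,-10],"twist":[0,0,0]},{"delta_pos":[0,0,-30],"twist":[0,0,0]},{"delta_pos":[0,0,-55],"twist":[0,0,0]},{"delta_pos":[0,0,-80],"twist":[0,0,0]},{"delta_pos":[0,0,-110],"twist":[0,0,0]}]'
python3 -m jog '[{"delta_pos":[20,0,-20],"twist":[0,0,0]},{"delta_pos":[40,0,-40],"twist":[0,0,0]},{"delta_pos":[55,0,-55],"twist":[0,0,0]},{"delta_pos":[65,0,-65],"twist":[0,0,0]},{"delta_pos":[65,0,-65],"twist":[0,0,0]}]'
python3 - <<'E'
from h import *
togo([0,0,200],0)
for n in('scene','top'):
    s=snapshot(n);P=cloud(s);F=(P-FO)@FR*1000
    m=(s['depth']>0)&(np.abs(F[...,0])<35)&(F[...,1]>-60)&(F[...,1]<65)&(F[...,2]>82)&(F[...,2]<98)
    if n=='scene': save('s3',s['color'][130:250,200:360],5)
    Q=F.copy();rect(Q/1000,m,n);
E
```

```text
time_s: 16.6
tcp_pos: [0.5587, 0.0485, 0.0542]
ee_rot: [-3.139, -0.787, 1.99]
ft_force: [-0.9, -0.4, 0.2]
grip_width: 0.079
grasp_force: 0.0
time_s: 17.02
tcp_pos: [0.5588, 0.0483, 0.0547]
ee_rot: [-3.139, -0.787, 1.99]
ft_force: [-0.5, -0.4, 0.2]
grip_width: 0.08
grasp_force: 0.0
time_s: 17.43
tcp_pos: [0.5905, -0.0234, 0.1334]
ee_rot: [-3.138, -0.788, 1.989]
ft_force: [0.6, -0.1, -0.3]
grip_width: 0.0803
grasp_force: 0.0
time_s: 17.85
tcp_pos: [0.5919, -0.0234, 0.2277]
ee_rot: [3.137, -0.783, 1.995]
ft_force: [0.8, 0.5, -0.1]
grip_width: 0.0799
grasp_force: 0.0
fix pos [  0.7 -76.2 227.7] shift [34.5 -1.  73.3] turn [ 2.300e-01 -4.486e+01 -2.000e-02] q [-0.35  0.62  1.28  0.55  1.81 -0.8 ] t 17.85
scene 265 [ 0.9 -2.2] [ 51.2 107. ] 0.3 zmed 0.0908
top 343 [-2.1 -6.3] [103.9  51. ] 89.5 zmed 0.0882
```

View pics/s3.png

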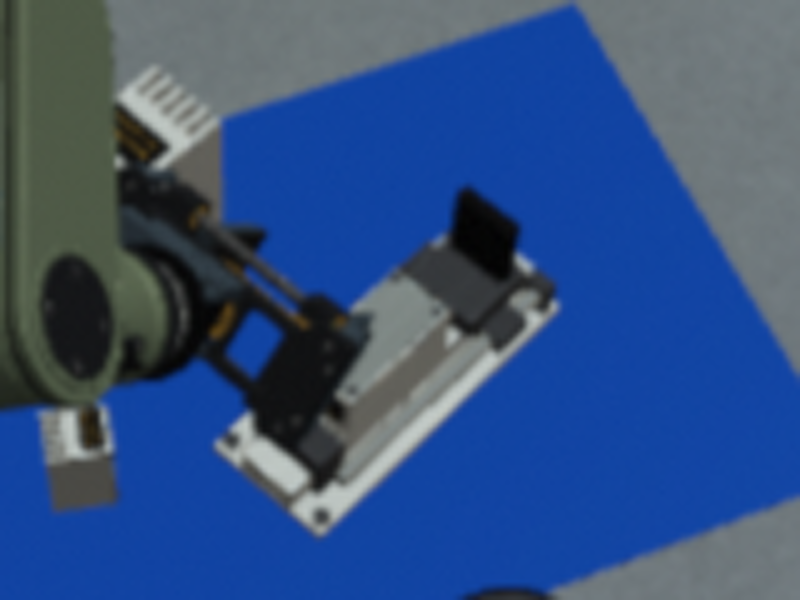

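It sits level with the cover up, at fixture y about -4 mm, with a clear gap on both sides. Now back to the handle.

```bash
python3 -m jog '[{"delta_pos":[0,0,0],"twist":[-2.34,-2.34,5.66]},{"delta_pos":[0,0,0],"twist":[-4.68,-4.68,11.32]},{"delta_pos":[0,0,0],"twist":[-7.02,-7.02,16.98]},{"delta_pos":[0,0,0],"twist":[-9.36,-9.36,22.64]},{"delta_pos":[0,0,0],"twist":[-11.7,-11.7,28.3]}]' 40
python3 -m jog '[{"delta_pos":[0,0,0],"twist":[-2.34,-2.34,5.66]},{"delta_pos":[0,0,0],"twist":[-4.68,-4.68,11.32]},{"delta_pos":[0,0,0],"twist":[-7.02,-7.02,16.98]},{"delta_pos":[0,0,0],"twist":[-9.36,-9.36,22.64]},{"delta_pos":[0,0,0],"twist":[-11.7,-11.7,28.3]}]'
python3 -m jog '[{"delta_pos":[0,0,0],"twist":[-2.34,-2.34,5.66]},{"delta_pos":[0,0,0],"twist":[-4.68,-4.68,11.32]},{"delta_pos":[0,0,0],"twist":[-7.02,-7.02,16.98]},{"delta_pos":[0,0,0],"twist":[-9.36,-9.36,22.64]},{"delta_pos":[0,0,0],"twist":[-11.7,-11.7,28.3]}]'
python3 -m jog '[{"delta_pos":[0,0,0],"twist":[0,0,0]},{"delta_pos":[0,0,0],"twist":[0,0,0]},{"delta_pos":[0,0,0],"twist":[0,0,0]},{"delta_pos":[0,0,0],"twist":[0,0,0]},{"delta_pos":[0,0,0],"twist":[0,0,0]}]'
python3 - <<'E'
from h import *
togo([0.8,111,220],0)
print(observe()['ee_rot'])
E
```

```text
time_s: 18.37
tcp_pos: [0.5899, -0.0231, 0.2221]
ee_rot: [-2.965, -0.529, 1.381]
ft_force: [0.9, -0.1, -1.0]
grip_width: 0.0496
grasp_force: 0.0
time_s: 18.78
tcp_pos: [0.5897, -0.023, 0.2223]
ee_rot: [-2.987, -0.241, 0.894]
ft_force: [-0.1, 0.7, -0.6]
grip_width: 0.0395
grasp_force: 0.0
time_s: 19.2
tcp_pos: [0.5897, -0.0228, 0.2225]
ee_rot: [-3.139, 0.006, 0.417]
ft_force: [0.6, 0.3, -0.6]
grip_width: 0.0402
grasp_force: 0.0
time_s: 19.62
tcp_pos: [0.5906, -0.0236, 0.224]
ee_rot: [-3.138, 0.002, 0.421]
ft_force: [0.4, -0.2, 0.6]
grip_width: 0.04
grasp_force: 0.0
fix pos [ -0.6 -75.8 224. ] shift [   1.1 -186.8    4.7] turn [ -0.25  -0.1  -90.07] q [-0.06  0.34  1.51  0.    1.3   1.09] t 19.6167
[-3.13773525e+00  1.70985497e-03  4.21232259e-01]
```

```bash
python3 -m jog '[{"delta_pos":[1,-38,2],"twist":[0,0,0]},{"delta_pos":[1,-76,4],"twist":[0,0,0]},{"delta_pos":[1,-114,4],"twist":[0,0,0]},{"delta_pos":[1,-152,4],"twist":[0,0,0]},{"delta_pos":[1,-187,4],"twist":[0,0,0]}]'
python3 -m jog '[{"delta_pos":[0,0,10],"twist":[0,0,0]},{"delta_pos":[0,0,30],"twist":[0,0,0]},{"delta_pos":[0,0,50],"twist":[0,0,0]},{"delta_pos":[0,0,65],"twist":[0,0,0]},{"delta_pos":[0,0,80],"twist":[0,0,0]}]'
python3 - <<'E'
from h import *
togo([0.8,111,81],0)
E
```

```text
time_s: 20.03
tcp_pos: [0.5142, 0.1492, 0.221]
ee_rot: [-3.138, 0.001, 0.421]
ft_force: [0.3, -0.6, 0.1]
grip_width: 0.0401
grasp_force: 0.0
time_s: 20.45
tcp_pos: [0.515, 0.1474, 0.1398]
ee_rot: [-3.138, 0.002, 0.421]
ft_force: [-0.0, 0.0, 0.4]
grip_width: 0.04
grasp_force: 0.0
fix pos [  0.6 111.1 139.8] shift [ 0.3  0.3 58.8] turn [-2.200e-01 -7.000e-02 -9.006e+01] q [0.26 0.32 1.77 0.   1.06 1.4 ] t 20.45
```

```bash
python3 -m jog '[{"delta_pos":[0,0,12],"twist":[0,0,0]},{"delta_pos":[0,0,24],"twist":[0,0,0]},{"delta_pos":[0,0,36],"twist":[0,0,0]},{"delta_pos":[0,0,50],"twist":[0,0,0]},{"delta_pos":[0,0,59],"twist":[0,0,0]}]'
python3 -m jog '[{"delta_pos":[0,0,0],"twist":[0,0,0]},{"delta_pos":[0,0,0],"twist":[0,0,0]},{"delta_pos":[0,0,0],"twist":[0,0,0]},{"delta_pos":[0,0,0],"twist":[0,0,0]},{"delta_pos":[0,0,0],"twist":[0,0,0]}]' 5 40
python3 -m jog '[{"delta_pos":[0,0,0],"twist":[0,0,0]},{"delta_pos":[0,1,0],"twist":[0,0,0]},{"delta_pos":[0,4,0],"twist":[0,0,0]},{"delta_pos":[0,7,0],"twist":[0,0,0]},{"delta_pos":[0,10,0],"twist":[0,0,0]}]'
python3 -m jog '[{"delta_pos":[0,2,0],"twist":[0,0,0]},{"delta_pos":[0,4,0],"twist":[0,0,0]},{"delta_pos":[0,6,0],"twist":[0,0,0]},{"delta_pos":[0,8,0],"twist":[0,0,0]},{"delta_pos":[0,10,0],"twist":[0,0,0]}]'
python3 -m jog '[{"delta_pos":[0,0.5,0],"twist":[0,0,0]},{"delta_pos":[0,1,0],"twist":[0,0,0]},{"delta_pos":[0,1.5,0],"twist":[0,0,0]},{"delta_pos":[0,2,0],"twist":[0,0,0]},{"delta_pos":[0,2.5,0],"twist":[0,0,0]}]'
python3 - <<'E'
from h import *
togo([0,85,81],0)
print(observe()['ft_force']@FR)
E
```

```text
time_s: 20.87
tcp_pos: [0.5146, 0.1474, 0.0805]
ee_rot: [-3.138, 0.003, 0.421]
ft_force: [0.9, -0.4, -0.5]
grip_width: 0.0402
grasp_force: 0.0
time_s: 21.28
tcp_pos: [0.5157, 0.1483, 0.0828]
ee_rot: [-3.14, -0.001, 0.423]
ft_force: [0.6, -0.0, 2.1]
grip_width: 0.0138
grasp_force: 40.0
time_s: 21.7
tcp_pos: [0.5195, 0.1401, 0.0828]
ee_rot: [-3.138, -0.0, 0.422]
ft_force: [-2.0, 3.9, 6.1]
grip_width: 0.0137
grasp_force: 40.0
time_s: 22.12
tcp_pos: [0.5236, 0.1309, 0.0828]
ee_rot: [-3.138, -0.001, 0.422]
ft_force: [-0.8, 4.1, 6.1]
grip_width: 0.0135
grasp_force: 40.0
time_s: 22.53
tcp_pos: [0.5243, 0.1295, 0.0828]
ee_rot: [-3.136, -0.001, 0.421]
ft_force: [-2.3, 7.1, 6.3]
grip_width: 0.0137
grasp_force: 40.0
fix pos [ 1.7 91.  82.8] shift [-1.7  6.   1.7] turn [ -0.21  -0.26 -90.05] q [0.22 0.38 1.83 0.01 0.93 1.36] t 22.5333
[0.80486454 7.47059535 6.25462919]
```

```bash
python3 -m jog '[{"delta_pos":[0,0.7,0],"twist":[0,0,0]},{"delta_pos":[0,1.4,0],"twist":[0,0,0]},{"delta_pos":[0,2.1,0],"twist":[0,0,0]},{"delta_pos":[0,2.8,0],"twist":[0,0,0]},{"delta_pos":[0,3.5,0],"twist":[0,0,0]}]'
python3 -m jog '[{"delta_pos":[0,0.2,0],"twist":[0,0,0]},{"delta_pos":[0,0.5,0],"twist":[0,0,0]},{"delta_pos":[0,0.8,0],"twist":[0,0,0]},{"delta_pos":[0,1,0],"twist":[0,0,0]},{"delta_pos":[0,1,0],"twist":[0,0,0]}]'
python3 - <<'E'
from h import *
togo([0,85,81],0)
print(observe()['ft_force']@FR)
E
```

```text
time_s: 22.95
tcp_pos: [0.5257, 0.1263, 0.0828]
ee_rot: [-3.136, -0.001, 0.422]
ft_force: [-3.3, 6.6, 6.4]
grip_width: 0.0138
grasp_force: 40.0
time_s: 23.37
tcp_pos: [0.5261, 0.1253, 0.0828]
ee_rot: [-3.136, -0.001, 0.421]
ft_force: [-2.5, 6.2, 5.9]
grip_width: 0.0138
grasp_force: 40.0
fix pos [ 1.7 86.4 82.8] shift [-1.7  1.4  1.8] turn [ -0.2   -0.26 -90.05] q [0.21 0.39 1.83 0.01 0.93 1.35] t 23.3667
[0.20296162 6.67068176 5.87394833]
```

```bash
python3 -m jog '[{"delta_pos":[0,0.3,0],"twist":[0,0,0]},{"delta_pos":[0,0.6,0],"twist":[0,0,0]},{"delta_pos":[0,0.9,0],"twist":[0,0,0]},{"delta_pos":[0,0.9,0],"twist":[0,0,0]},{"delta_pos":[0,0.9,0],"twist":[0,0,0]}]'
python3 -m jog '[{"delta_pos":[0,0.3,0],"twist":[0,0,0]},{"delta_pos":[0,0.5,0],"twist":[0,0,0]},{"delta_pos":[0,0.5,0],"twist":[0,0,0]},{"delta_pos":[0,0.5,0],"twist":[0,0,0]},{"delta_pos":[0,0.5,0],"twist":[0,0,0]}]'
python3 - <<'E'
from h import *
togo([0,85,81],0)
print(observe()['ft_force']@FR)
E
```

```text
time_s: 23.78
tcp_pos: [0.5265, 0.1245, 0.0828]
ee_rot: [-3.137, -0.001, 0.421]
ft_force: [-2.3, 7.7, 6.9]
grip_width: 0.0138
grasp_force: 40.0
time_s: 24.2
tcp_pos: [0.5267, 0.124, 0.0828]
ee_rot: [-3.137, -0.001, 0.421]
ft_force: [-3.0, 6.0, 6.9]
grip_width: 0.0137
grasp_force: 40.0
fix pos [ 1.7 85.  82.8] shift [-1.7  0.   1.8] turn [ -0.21  -0.25 -90.05] q [0.21 0.39 1.83 0.01 0.93 1.35] t 24.2
[-0.30098756  6.7222828   6.85534658]
```

```bash
python3 -m jog '[{"delta_pos":[0,0.3,0],"twist":[0,0,0]},{"delta_pos":[0,0.6,0],"twist":[0,0,0]},{"delta_pos":[0,0.6,0],"twist":[0,0,0]},{"delta_pos":[0,0.6,0],"twist":[0,0,0]},{"delta_pos":[0,0.6,0],"twist":[0,0,0]}]'
python3 -m jog '[{"delta_pos":[0,0.3,0],"twist":[0,0,0]},{"delta_pos":[0,0.5,0],"twist":[0,0,0]},{"delta_pos":[0,0.5,0],"twist":[0,0,0]},{"delta_pos":[0,0.5,0],"twist":[0,0,0]},{"delta_pos":[0,0.5,0],"twist":[0,0,0]}]'
python3 - <<'E'
from h import *
togo([0,85,81],0)
print(observe()['ft_force']@FR)
E
```

```text
time_s: 24.62
tcp_pos: [0.5268, 0.1237, 0.0828]
ee_rot: [-3.136, -0.001, 0.421]
ft_force: [-3.2, 6.9, 5.8]
grip_width: 0.014
grasp_force: 40.0
time_s: 25.03
tcp_pos: [0.5269, 0.1237, 0.0828]
ee_rot: [-3.135, -0.001, 0.421]
ft_force: [-3.2, 9.2, 7.0]
grip_width: 0.014
grasp_force: 40.0
fix pos [ 1.7 84.6 82.8] shift [-1.7 -0.4  1.8] turn [ -0.26  -0.3  -90.07] q [0.21 0.39 1.83 0.01 0.93 1.35] t 25.0333
[0.8209771  9.7362502  7.01633103]
```

```bash
python3 -m jog '[{"delta_pos":[0,0.2,0],"twist":[0,0,0]},{"delta_pos":[0,0.4,0],"twist":[0,0,0]},{"delta_pos":[0,0.5,0],"twist":[0,0,0]},{"delta_pos":[0,0.5,0],"twist":[0,0,0]},{"delta_pos":[0,0.5,0],"twist":[0,0,0]}]'
python3 - <<'E'
from h import *
togo([0,85,81],0)
print(observe()['ft_force']@FR)
E
```

```text
time_s: 25.45
tcp_pos: [0.5269, 0.1237, 0.0828]
ee_rot: [-3.134, -0.001, 0.421]
ft_force: [-4.1, 10.3, 7.3]
grip_width: 0.0141
grasp_force: 40.0
fix pos [ 1.7 84.6 82.8] shift [-1.7 -0.4  1.8] turn [ -0.3   -0.34 -90.08] q [0.2  0.39 1.83 0.01 0.93 1.35] t 25.45
[ 0.48457751 11.02303293  7.28198674]
```

```bash
python3 -m jog '[{"delta_pos":[0,0.3,0],"twist":[0,0,0]},{"delta_pos":[0,0.6,0],"twist":[0,0,0]},{"delta_pos":[0,0.8,0],"twist":[0,0,0]},{"delta_pos":[0,0.8,0],"twist":[0,0,0]},{"delta_pos":[0,0.8,0],"twist":[0,0,0]}]'
python3 -m jog '[{"delta_pos":[0,0.3,0],"twist":[0,0,0]},{"delta_pos":[0,0.6,0],"twist":[0,0,0]},{"delta_pos":[0,0.6,0],"twist":[0,0,0]},{"delta_pos":[0,0.6,0],"twist":[0,0,0]},{"delta_pos":[0,0.6,0],"twist":[0,0,0]}]'
python3 - <<'E'
from h import *
togo([0,85,81],0)
print(observe()['ft_force']@FR)
E
```

```text
time_s: 25.87
tcp_pos: [0.5269, 0.1237, 0.0828]
ee_rot: [-3.133, -0.0, 0.421]
ft_force: [-4.8, 13.4, 7.3]
grip_width: 0.014
grasp_force: 40.1
time_s: 26.28
tcp_pos: [0.5269, 0.1237, 0.0828]
ee_rot: [-3.132, -0.0, 0.42]
ft_force: [-4.9, 15.0, 7.5]
grip_width: 0.0136
grasp_force: 40.1
fix pos [ 1.7 84.6 82.8] shift [-1.7 -0.4  1.8] turn [ -0.41  -0.45 -90.12] q [0.2  0.39 1.83 0.01 0.93 1.35] t 26.2833
[ 1.68816329 15.71652434  7.54815704]
```

It is home: the handle has stopped at 84.6 mm (85 expected) with 15.7 N on it. Hold, let go, retreat.

```bash
python3 -m jog '[{"delta_pos":[0,0,0],"twist":[0,0,0]},{"delta_pos":[0,0,0],"twist":[0,0,0]},{"delta_pos":[0,0,0],"twist":[0,0,0]},{"delta_pos":[0,0,0],"twist":[0,0,0]},{"delta_pos":[0,0,0],"twist":[0,0,0]}]'
python3 -m jog '[{"delta_pos":[0,0,0],"twist":[0,0,0]},{"delta_pos":[0,0,0],"twist":[0,0,0]},{"delta_pos":[0,0,0],"twist":[0,0,0]},{"delta_pos":[0,0,0],"twist":[0,0,0]},{"delta_pos":[0,0,0],"twist":[0,0,0]}]'
python3 -m jog '[{"delta_pos":[0,0,0],"twist":[0,0,0]},{"delta_pos":[0,0,0],"twist":[0,0,0]},{"delta_pos":[0,0,0],"twist":[0,0,0]},{"delta_pos":[0,0,0],"twist":[0,0,0]},{"delta_pos":[0,0,0],"twist":[0,0,0]}]' 40
python3 -m jog '[{"delta_pos":[0,-2,0],"twist":[0,0,0]},{"delta_pos":[0,-2,0],"twist":[0,0,0]},{"delta_pos":[0,-2,-20],"twist":[0,0,0]},{"delta_pos":[0,-2,-45],"twist":[0,0,0]},{"delta_pos":[0,-2,-80],"twist":[0,0,0]}]'
python3 -m jog '[{"delta_pos":[0,0,-30],"twist":[0,0,0]},{"delta_pos":[0,0,-60],"twist":[0,0,0]},{"delta_pos":[0,0,-90],"twist":[0,0,0]},{"delta_pos":[0,0,-100],"twist":[0,0,0]},{"delta_pos":[0,0,-100],"twist":[0,0,0]}]'
python3 -m jog '[{"delta_pos":[0,0,0],"twist":[0,0,0]},{"delta_pos":[0,0,0],"twist":[0,0,0]},{"delta_pos":[0,0,0],"twist":[0,0,0]},{"delta_pos":[0,0,0],"twist":[0,0,0]},{"delta_pos":[0,0,0],"twist":[0,0,0]}]'
python3 - <<'E'
from h import *
o,s,P=wcloud();save('w4',s['color'])
F=(P-FO)@FR*1000;z=F[...,2];ok=(s['depth']>0)&(np.abs(F[...,0])<40)
dk=s['color'].max(2)<60
rect(F/1000,ok&(z>82)&(z<98)&(F[...,1]<70)&~dk,'cover');rect(F/1000,ok&(z>108)&(z<120)&dk&(F[...,1]<150),'handle')
E
```

```text
time_s: 26.7
tcp_pos: [0.5269, 0.1237, 0.0828]
ee_rot: [-3.132, -0.0, 0.42]
ft_force: [-4.9, 15.2, 7.2]
grip_width: 0.0135
grasp_force: 40.1
time_s: 27.12
tcp_pos: [0.5268, 0.1237, 0.0828]
ee_rot: [-3.132, -0.0, 0.42]
ft_force: [-6.1, 14.7, 6.8]
grip_width: 0.0136
grasp_force: 40.1
time_s: 27.53
tcp_pos: [0.5277, 0.1195, 0.0815]
ee_rot: [-3.138, 0.002, 0.421]
ft_force: [-0.0, 0.8, -0.8]
grip_width: 0.0397
grasp_force: 0.0
time_s: 27.95
tcp_pos: [0.5253, 0.1211, 0.1605]
ee_rot: [-3.137, 0.007, 0.421]
ft_force: [0.5, 0.2, -0.0]
grip_width: 0.0401
grasp_force: 0.0
time_s: 28.37
tcp_pos: [0.5288, 0.1215, 0.2646]
ee_rot: [-3.14, -0.005, 0.421]
ft_force: [0.2, -1.1, -0.1]
grip_width: 0.0399
grasp_force: 0.0
time_s: 28.78
tcp_pos: [0.527, 0.1212, 0.2606]
ee_rot: [-3.138, 0.004, 0.421]
ft_force: [-0.8, -0.9, -0.1]
grip_width: 0.0405
grasp_force: 0.0
cover 3676 [  1.9 -13.3] [105.3  49.2] 89.8 zmed 0.0906
handle 564 [ 1.1 84.2] [48.5 13.2] 0.1 zmed 0.115
```

View pics/w4.png

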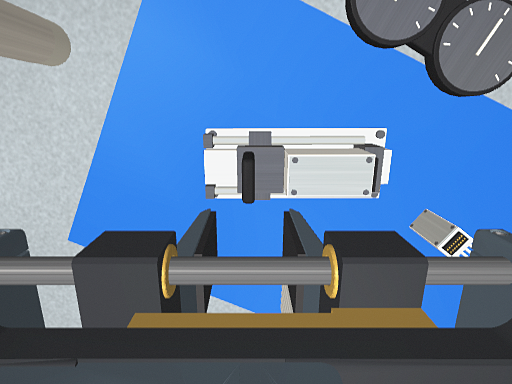

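The module (cover at (330,172)) lies cover up between the jaws. Its connector end is over the fixed jaw (380,170), and the sliding jaw is against its plain end (285,170). The handle at y = 84.2 mm means a gap of about 100 mm, so it is clamped. The robot is clear, so I'm handing in.

```bash
python3 -c "
from station import sign_off; print(sign_off())"
```

```text
the job is handed in; nothing more can be done
None
```

The module is re-clamped lying on its fins, cover up and connector end against the fixed jaw; I leaned on the handle with about 15 N, let go, moved the arm clear, and handed the job in at about 29 s.

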